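Scan the coin box under its bifold dust cover

TASK

Push the tray's bifold dust cover fully back so that its two panels stand folded flat against each other, then take the hand scanner from its dock and point its window at the middle of the barcode label on the coin box, about 9 cm away, looking down at 45 degrees or steeper, with the wide side of the window along the label's length so that the scan line crosses all the bars, and hold it still there for at least a second and a half. Then set the scanner back on its feet in the middle of its dock without dropping it, leaving the cover folded and the oil can, lock bolt, key and cam where they are.

Things in the scene. Friction and masses are not known exactly. Their poses are not given: they have to be found in the camera images.
- tray: Fixed grey open-topped steel tray, 140 x 140 mm, 60 mm high, walls 5 mm, floor 5 mm thick. Origin at the centre of its underside; z up. The cover's fixed hinge runs along its x, at y = -60 mm, 66 mm above the counter; the cover opens towards its -y end.
- cover (a joint): Angle q of the first cover panel (rad): 0 both panels lie level over the tray, 1.565 (its stop) both stand upright, folded flat together over the fixed hinge, up to 126 mm above the counter. The panels' free edge is guided level: it lies 120 mm x cos(q) from the fixed hinge, the middle hinge 60 mm x sin(q) above it. It starts part raised, stays where left, takes 1 to 3 N at the bar.
- cover_bar (a point): Middle of the round steel push bar on the cover's free edge: 12 mm in diameter, 136 mm long, along the tray's x, about 69 mm above the counter (9 mm above the rim). Push it level towards the tray's -y end to fold the cover. Two aluminium panels, each 60 mm hinge to hinge, 122 mm wide, 4 mm thick; the second carries the bar. Its axes turn with that panel.
- label (a point): Centre of the barcode label on top of the coin box, 48 mm above the counter: 36 mm (its x) by 66 mm (its y, across the bars), z its upward normal. The dull steel coin box (60 x 90 x 42 mm) stands fixed in the tray, turned a little in it.
- scanner: Black hand scanner, 0.2 to 0.33 kg, 167 mm long (x -80 to +87 mm), on two feet. Origin on the feet's underside, z up, x to its head. Straight handle 34 mm wide (y), x -80 to +40, z 35 to 65 mm; front foot 44 mm wide, x 8 to 28; rear foot 34 mm wide, x -78 to -58, z 0 to 36; head 52 mm wide, x 30 to 87, its window facing ahead and 55 degrees down when held level.
- scanner_grip (a point): Middle of the scanner's handle between its feet, 50 mm above its underside, 20 mm behind the origin, 21 mm behind the centre of mass: grip across y, 34 mm wide. Axes as the scanner's.
- scanner_window (a point): Centre of the scanner's window (42 mm wide along y): 70 mm ahead of the scanner's origin, 24 mm above its underside. x points straight out along the line of sight (ahead and 55 degrees down when the scanner is level), y along the scan line.
- dock: Fixed grey scanner dock: a shallow tray 220 (x) x 130 (y) mm, wall 5 mm thick, 16 mm high, floor 5 mm thick. Origin at the centre of its underside. The scanner stands in it, nearly along its x.
- oil_can: Loose upright steel can, 48 mm diameter, 150 mm high; origin at the centre of its underside. It stands beside the tray, on the tray's +x or -x side. Leave it.
- lock_bolt: Loose dark iron lock bolt lying down, 24 x 90 mm (x, y), 20 mm high with a 16 mm knob to 39 mm; origin under its centre. Opposite the can. Leave it.
- master_key: Loose flat brass key, 95 mm long (x), 32 mm wide, 6 mm thick; origin under its middle. Leave it.
- cam: Loose enamelled cam, 60 mm long, 40 mm wide, 12 mm thick; origin under its round end. Leave it.

How it is judged:
By the outcome, as a careful person would: the job done as asked, in the order asked, and still so for the second after the job is handed in, with the robot touching nothing.
It also fails if it takes over 72 s, if anything falls off the work surface, if the arm or the gripper's body presses on something with over 40 N, if the wrist force passes 120 N, or if a joint passes its speed limit or range.

ROBOT

A 6-joint arm with a two-finger parallel gripper is mounted at the origin on the work surface. World frame = base frame: x ahead of the robot, y to its left, z up, the work surface at z = 0. Lengths are in m, angles in rad, forces in N, time in s.
With the tool pointing down it reaches from about 0.375 to 0.9 m from the base axis. Payload 3.1 kg.
Tool frame: the origin (TCP) lies on the centre line of the jaws, within the pads' length; the fingertips stand 19 mm ahead of it and the grasp point (between the pads) is the TCP; z points along the fingers, y is the line along which they close (so a half turn about z gives the same grasp; the last joint's range is limited). The gripper opens to 85 mm and grips with 20 to 120 N. Pads are 22 mm wide; open, the fingers measure 114 mm over their backs; the gripper's body (76 mm by 85 mm) begins 54 mm behind the grasp point. The pads swing forward as they close: fully open they stand 13 mm farther back than shut.
Start: joints at [1.129, 0.527, 1.433, -0, 1.181, -0.178], TCP at [0.162, 0.604, 0.25] pointing down, gripper open.
Joint ranges: [-3.08, 3.08], [-0.75, 2.2], [0.22, 2.44], [-1.43, 4.57], [0, 2.65], [-2.85, 2.85]. Speed limits (rad/s): [2.79, 2.79, 3.14, 3.14, 3.14, 3.14].

INTERFACE

Orientations are given as a unit quaternion [x, y, z, w].
In Python, from station import manip gives the robot as it stands.
- The arm moves only by the tool servo_tool, never from a script. Its argument "rows" is a list that holds one entry, the list of rows, each a list of 7 numbers: the turn, a rotation vector about the tool's x, y, z in degrees, then the shift along the tool's x, y, z in m, then the gripper command: -1 is shut, 1 is fully open, values between are in proportion. In form: [[[wx, wy, wz, tx, ty, tz, jaw], ...]]. A call has 1 to 8 rows; each row shifts and turns the commanded pose from where the row before left it, along the tool's axes as they then stand; what a row does not reach is not made up. A row lasts 1/12 s, in which the tool goes at most 41.7 mm and 7.16 degrees, less where a joint would pass 70% of its speed; a pose out of reach is approached as far as the arm can. A call is refused whole if a number of a shift passes 0.0417 or a number of a turn 7.16, either way. A call with a gripper value outside its range is refused whole. The fingers move at their own pace and stop on an object; "squeeze" is the grip in N (left out, the last holds). Time passes only in rows, so rows that do not move let the fingers close. It gives the time, the measured TCP pose, the force, the opening and the grip force at its end, in the units of the state.
- manip.sense(): the state, without advancing time (a new reading comes with each control period).
- manip.snapshot(name): name is "scene" or "top" or "wrist"; returns the picture (384x512x3 uint8, blue, green, red); there is no depth.
- manip.camera_info(name): a dict with "K" (3x3 intrinsics, pixels), "k1" (the pictures are not rectified: a ray, as slopes to the right and down, at radius r is drawn at 1 + k1 r^2 times it, then the intrinsics apply), "camera_from_world" (4x4, takes a point from world to camera coordinates). Camera axes: x right, y down, z forward; pixel columns grow to the right and rows downward; lengths in m; the calibration is good to about 2 mm. A picture is of the moment at which its call begins: read the wrist's pose just before it. camera_info takes no time and is no camera call; for the wrist camera it gives the pose at the moment of the call.
- manip.sign_off(): hands the job in; it is judged then, once.
The state is a dict: "t": time; "q": joint angles; "qd": joint speeds; "tau": joint torques, N m; "tcp_pos": TCP position; "tool_rot": TCP orientation; "force": force on the tool from outside, world axes, zero at the start; "ft_torque": the same for the moment, N m; "finger_gap": opening from 0.0 (shut) to 1.0 (fully open); "gripper_force": force on a finger pad.
Only numpy, scipy, OpenCV 4.12 (cv2) and the standard library are available. Lean on these libraries where they do the work, as an engineer would, in place of code of your own. Each camera call takes 0.05 s, during which the arm holds its last target. There are 200 camera calls.

## Working session

There is one attempt and no reset: what is moved stays moved. The work goes in short steps, Python scripts to look and compute and a tool call to move; the robot and the scene stay as the last step left them, time stands still between calls to the robot, and variables do not carry over. Pictures are saved under pics/ and viewed, at most 10 in all, crops included, and the job is handed in when it is done.

Besides the shell and the picture viewer there is one more tool, called after "Call:" as a command line: name --argument value ..., lists and objects as JSON in quotes. servo_tool: Moves the arm, as the interface text tells. Its arguments: {"type":"object","properties":{"rows":{"type":"array","items":{"type":"array","items":{"type":"array","items":{"type":"number"}}}},"squeeze":{"type":"number"}},"required":["rows"]}

```bash
mkdir -p pics; ls; cat > h.py <<'E'
import numpy as np, cv2
from station import manip
from scipy.spatial.transform import Rotation as R
def ray(cam,u,v,info=None):
    i=info or manip.camera_info(cam); K=np.array(i["K"]);T=np.array(i["camera_from_world"])
    d=np.array([(u-K[0,2])/K[0,0],(v-K[1,2])/K[1,1]]); s=d.copy()
    for _ in range(20): s=d/(1+i["k1"]*(s@s))
    return -T[:3,:3].T@T[:3,3], T[:3,:3].T@np.array([s[0],s[1],1])
def at(cam,u,v,z,info=None):
    o,d=ray(cam,u,v,info); return (o+d*(z-o[2])/d[2]).round(4)
def proj(cam,p,info=None):
    i=info or manip.camera_info(cam);K=np.array(i["K"]);T=np.array(i["camera_from_world"])
    c=T[:3,:3]@np.array(p)+T[:3,3]; s=c[:2]/c[2]; s=s*(1+i["k1"]*(s@s))
    return [round(K[0,0]*s[0]+K[0,2],1),round(K[1,1]*s[1]+K[1,2],1)]
def snap(cam,name,box=None,scale=1.5):
    m=manip.snapshot(cam)
    if box: m=m[box[1]:box[3],box[0]:box[2]]
    cv2.imwrite("pics/"+name,cv2.resize(m,None,fx=scale,fy=scale,interpolation=cv2.INTER_CUBIC))
E
python3 - <<'E'
from h import *
snap("top","t0.png");snap("scene","s0.png")
for c in("top","scene","wrist"):
    i=manip.camera_info(c);print(c,i["K"],i["k1"],ray(c,256,192))
print(manip.sense())
E
```

```text
pics
top [[489.55910577   0.         254.88285639]
 [  0.         489.55910577 181.3329467 ]
 [  0.           0.           1.        ]] -0.05389355147171589 (array([3.53392444e-01, 4.96753409e-05, 9.77245300e-01]), array([ 0.1921353 , -0.00107154, -0.98161239]))
scene [[476.39779444   0.         256.39304913]
 [  0.         476.39779444 198.44438991]
 [  0.           0.           1.        ]] 0.058653644681767564 (array([1.14702246, 0.22660658, 0.6938521 ]), array([-0.67370705, -0.26865725, -0.68856791]))
wrist [[281.56018262   0.         257.44997719]
 [  0.         281.56018262 187.052965  ]
 [  0.           0.           1.        ]] -0.0390321905772829 (array([0.09719833, 0.61988004, 0.37228247]), array([ 0.26802072, -0.07941838, -0.96030873]))
{'t': 0.1, 'q': array([ 1.12949638e+00,  5.28434217e-01,  1.43378472e+00, -4.09435564e-05,
        1.18140355e+00, -1.78506933e-01]), 'qd': array([-6.33110494e-04, -2.16666083e-03, -4.22552073e-03, -9.35277750e-04,
       -6.17770641e-05,  1.10943031e-03]), 'tau': array([-6.12637177e-04, -4.43305671e+01, -1.78586090e+01, -3.16206861e-04,
        3.85933774e-03, -2.67212386e-05]), 'tcp_pos': array([0.16208042, 0.60298046, 0.24939059]), 'tool_rot': array([ 1.31010947e-01,  9.91380402e-01, -9.72338573e-04, -2.91484968e-04]), 'force': array([-0.62392242,  0.06033063,  0.28682777]), 'ft_torque': array([-0.01241864, -0.0359759 , -0.00266959]), 'gripper_force': 0.0, 'finger_gap': 1.0024058335666162}
```

View pics/t0.png

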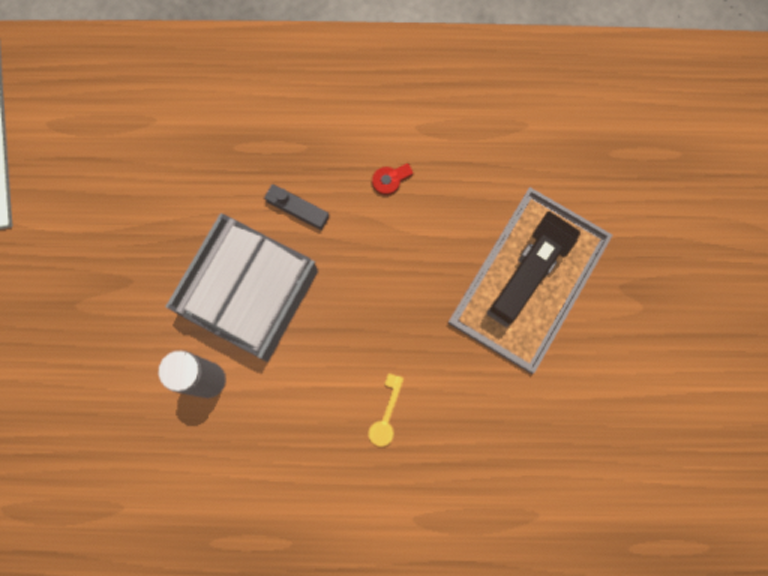

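View pics/s0.png

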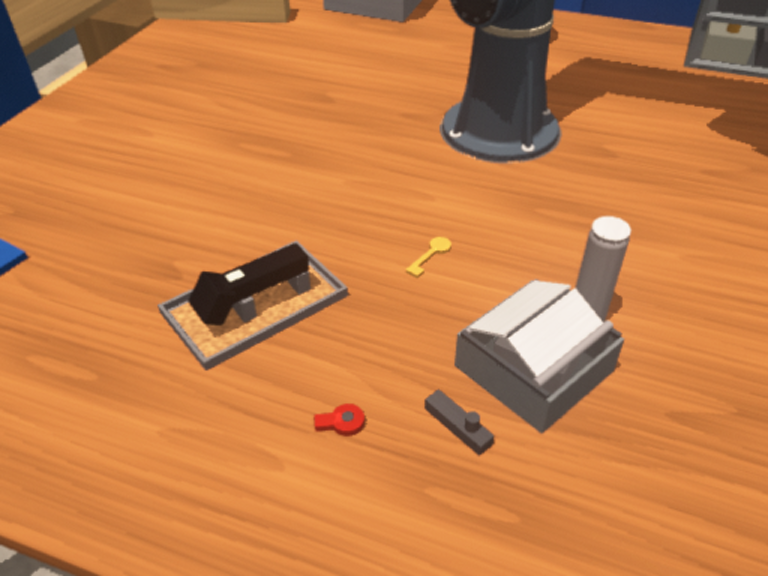

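The top view shows the tray at about (242,287), with its bar on the upper-left side and hinge at lower right. The can is below the tray, the bolt above it, and the dock is at about (530,280) with the scanner's head up. The scene view confirms that the bar side is the +y one. Next I'll enlarge both.

```bash
python3 - <<'E'
from h import *
m=manip.snapshot("top")
a=cv2.resize(m[130:260,100:230],(780,780)[:2] and (590,590),interpolation=cv2.INTER_CUBIC)
cv2.imwrite("pics/c1.png",a)
b=cv2.resize(m[120:255,290:415],None,fx=4.4,fy=4.4,interpolation=cv2.INTER_CUBIC)
cv2.imwrite("pics/c2.png",b)
E
```

```text
(no output)
```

View pics/c1.png

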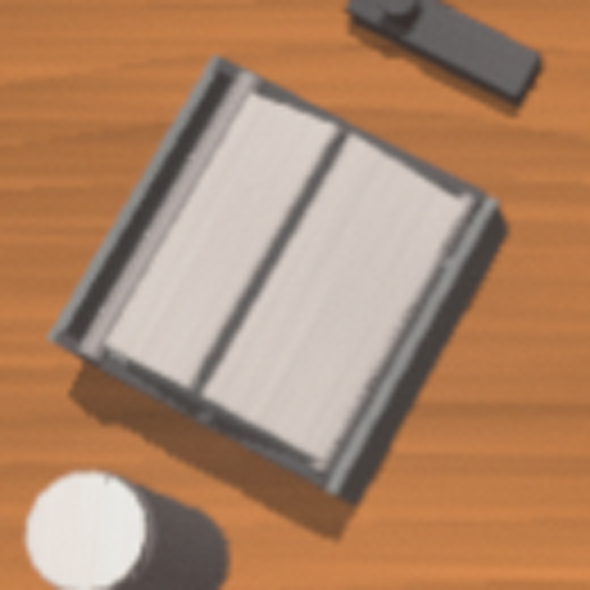

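View pics/c2.png

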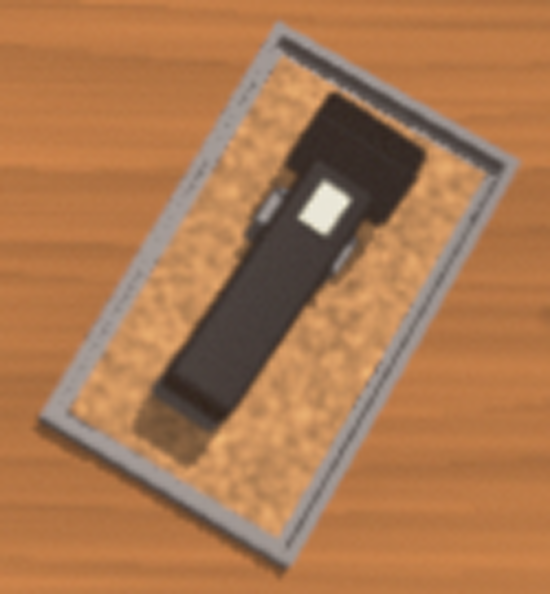

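Tray rim corners in c1: (218,58), (496,201), (337,489) and (52,338), with the bar from (248,78) to (95,352). Dock corners in c2: (280,24), (518,160), (288,566) and (42,418). The handle's rear end is at about (197,390).

```bash
python3 - <<'E'
from h import *
s=590/130
A=lambda x,y,z:at("top",100+x/s-.5+.5/s,130+y/s-.5+.5/s,z)
B=lambda x,y,z:at("top",290+x/4.4-.4,120+y/4.4-.4,z)
t=[A(*p,.06) for p in((218,58),(496,201),(337,489),(52,338))];c=np.mean(t,0)
print("tray",t,c,[np.linalg.norm(t[i]-t[i-1]) for i in range(4)])
yv=(t[0]+t[3]-t[1]-t[2]); print("tray yaw",np.degrees(np.arctan2(-yv[0],yv[1])))
b=[A(248,78,.069),A(95,352,.069)];print("bar",b,np.mean(b,0),np.linalg.norm(b[0]-b[1]))
print("can top",A(86,530,.15))
d=[B(*p,.016) for p in((280,24),(518,160),(288,566),(42,418))];print("dock",d,np.mean(d,0),[np.linalg.norm(d[i]-d[i-1]) for i in range(4)])
xv=d[0]+d[1]-d[2]-d[3];print("dock yaw",np.degrees(np.arctan2(xv[1],xv[0])))
r=[B(*p,.07) for p in((172,375),(224,408),(260,222),(333,255),(318,160),(362,183))];print("handle",r)
h=[B(*p,.07) for p in((335,92),(425,150),(375,222),(290,165))];print("head",h)
E
```

```text
tray [array([0.6283, 0.2125, 0.06  ]), array([0.567 , 0.0902, 0.06  ]), array([0.4438, 0.1517, 0.06  ]), array([0.5049, 0.275 , 0.06  ])] [0.536   0.18235 0.06   ] [np.float64(0.13832501581420475), np.float64(0.13680270465162594), np.float64(0.1376970951037094), np.float64(0.13760850264427707)]
tray yaw -26.490350072712324
bar [array([0.617 , 0.1971, 0.069 ]), array([0.4979, 0.2538, 0.069 ])] [0.55745 0.22545 0.069  ] 0.13190792243076227
can top [0.4179 0.2297 0.15  ]
dock [array([ 0.6858, -0.2   ,  0.016 ]), array([ 0.6215, -0.3093,  0.016 ]), array([ 0.4324, -0.1967,  0.016 ]), array([ 0.4973, -0.0872,  0.016 ])] [ 0.55925 -0.1983   0.016  ] [np.float64(0.21967268833425785), np.float64(0.12681080395612981), np.float64(0.2200853697999938), np.float64(0.127288098422437)]
dock yaw -30.83415862456217
handle [array([ 0.5086, -0.138 ,  0.07  ]), array([ 0.4947, -0.16  ,  0.07  ]), array([ 0.5765, -0.1774,  0.07  ]), array([ 0.5623, -0.2088,  0.07  ]), array([ 0.6048, -0.2036,  0.07  ]), array([ 0.5948, -0.2226,  0.07  ])]
head [array([ 0.636 , -0.2122,  0.07  ]), array([ 0.6102, -0.251 ,  0.07  ]), array([ 0.5773, -0.2277,  0.07  ]), array([ 0.6024, -0.1912,  0.07  ])]
```

```bash
cat >> h.py <<'E'
def Rt(yaw,tilt=0): # tool down, tool x at yaw (deg), then turned tilt about tool y
    x=np.array([np.cos(np.radians(yaw)),np.sin(np.radians(yaw)),0]);z=np.array([0,0,-1.])
    return R.from_matrix(np.column_stack([x,np.cross(z,x),z]))*R.from_euler("y",tilt,degrees=True)
def plan(p,Rg,n,p0=None,R0=None,turn=None):
    "rows for a straight line from measured pose; turn = forced rotation vector (deg, tool axes)"
    s=manip.sense(); p0=s["tcp_pos"] if p0 is None else np.array(p0); R0=R.from_quat(s["tool_rot"]) if R0 is None else R0
    w=np.array(turn)/n if turn is not None else (R0.inv()*Rg).as_rotvec(degrees=True)/n
    d=(np.array(p)-p0)/n
    for k in range(n):
        print([*w.round(2).tolist(),*R0.inv().apply(d).round(4).tolist()],"|" if k%8==7 else "")
        R0=R0*R.from_rotvec(w,degrees=True)
def show():
    s=manip.sense(); r=R.from_quat(s["tool_rot"]).as_matrix()
    print(round(s["t"],2),s["tcp_pos"].round(4),"yaw",np.degrees(np.arctan2(r[1,0],r[0,0])).round(1),"z",r[:,2].round(3),"q",np.degrees(s["q"]).round(0),"F",s["force"].round(1),s["gripper_force"],s["finger_gap"])
E
python3 - <<'E'
from h import *
show(); plan((.585,.2805,.14),Rt(63.5,-12),16)
E
```

```text
0.15 [0.1621 0.6031 0.2495] yaw 164.9 z [-0.001 -0.002 -1.   ] q [ 65.  30.  82.  -0.  68. -10.] F [-0.1  0.2  0.3] 0.0 0.9980411940865678
[0.66, -0.54, 6.31, -0.0308, -0.0126, 0.0069] 
[0.66, -0.54, 6.31, -0.0319, -0.0091, 0.0073] 
[0.66, -0.54, 6.31, -0.0326, -0.0054, 0.0077] 
[0.66, -0.54, 6.31, -0.0329, -0.0017, 0.008] 
[0.66, -0.54, 6.31, -0.0328, 0.002, 0.0083] 
[0.66, -0.54, 6.31, -0.0323, 0.0057, 0.0086] 
[0.66, -0.54, 6.31, -0.0314, 0.0093, 0.0088] 
[0.66, -0.54, 6.31, -0.0301, 0.0128, 0.009] |
[0.66, -0.54, 6.31, -0.0284, 0.0162, 0.0091] 
[0.66, -0.54, 6.31, -0.0264, 0.0193, 0.0091] 
[0.66, -0.54, 6.31, -0.024, 0.0222, 0.0091] 
[0.66, -0.54, 6.31, -0.0213, 0.0248, 0.0091] 
[0.66, -0.54, 6.31, -0.0184, 0.0271, 0.009] 
[0.66, -0.54, 6.31, -0.0152, 0.029, 0.0088] 
[0.66, -0.54, 6.31, -0.0118, 0.0306, 0.0086] 
[0.66, -0.54, 6.31, -0.0083, 0.0318, 0.0083] |
```

Call:
servo_tool --rows '[[[0.66,-0.54,6.3,-0.031,-0.0126,0.007,-1],[0.66,-0.54,6.3,-0.032,-0.009,0.007,-1],[0.66,-0.54,6.3,-0.0325,-0.0055,0.008,-1],[0.66,-0.54,6.3,-0.033,-0.0015,0.008,-1],[0.66,-0.54,6.3,-0.033,0.002,0.008,-1],[0.66,-0.54,6.3,-0.032,0.0055,0.0085,-1],[0.66,-0.54,6.3,-0.0315,0.009,0.009,-1],[0.66,-0.54,6.3,-0.03,0.013,0.009,-1]]]' --squeeze 40

```text
t: 0.82
tcp_pos: [0.3747, 0.4412, 0.1949]
tool_rot: [0.542, 0.838, -0.05, 0.03]
force: [-0.5, 0.0, -0.5]
finger_gap: -0.001
gripper_force: 0.0
```

Call:
servo_tool --rows '[[[0.66,-0.54,6.3,-0.0285,0.016,0.009,-1],[0.66,-0.54,6.3,-0.0265,0.0195,0.009,-1],[0.66,-0.54,6.3,-0.024,0.022,0.009,-1],[0.66,-0.54,6.3,-0.021,0.025,0.009,-1],[0.66,-0.54,6.3,-0.0185,0.027,0.009,-1],[0.66,-0.54,6.3,-0.015,0.029,0.009,-1],[0.66,-0.54,6.3,-0.012,0.0305,0.0085,-1],[0.66,-0.54,6.3,-0.008,0.032,0.0085,-1]]]'

```text
t: 1.48
tcp_pos: [0.5869, 0.2811, 0.1397]
tool_rot: [0.846, 0.523, -0.089, 0.055]
force: [0.7, 0.9, 0.1]
finger_gap: 0.0
gripper_force: 0.0
```

```bash
python3 - <<'E'
from h import *
show(); plan((.585,.2805,.085),Rt(63.5,-12),4)
E
```

```text
1.48 [0.5869 0.2811 0.1397] yaw 63.4 z [-0.093 -0.186 -0.978] q [19. 43. 76. -9. 70. 50.] F [0.7 0.9 0.1] 0.0 0.00013166988524354625
[-0.01, -0.0, -0.02, 0.0025, -0.0003, 0.0135] 
[-0.01, -0.0, -0.02, 0.0025, -0.0003, 0.0135] 
[-0.01, -0.0, -0.02, 0.0025, -0.0003, 0.0135] 
[-0.01, -0.0, -0.02, 0.0025, -0.0004, 0.0135]
```

Call:
servo_tool --rows '[[[0,0,0,0.0025,0,0.0135,-1],[0,0,0,0.0025,0,0.0135,-1],[0,0,0,0.0025,0,0.0135,-1],[0,0,0,0.0025,0,0.0135,-1],[0,0,0,-0.0117,0,0.0025,-1],[0,0,0,-0.0117,0,0.0025,-1],[0,0,0,-0.0117,0,0.0025,-1],[0,0,0,-0.0117,0,0.0025,-1]]]'

```text
t: 2.15
tcp_pos: [0.5623, 0.2394, 0.0844]
tool_rot: [0.844, 0.526, -0.089, 0.054]
force: [0.8, 2.2, 0.1]
finger_gap: 0.004
gripper_force: 0.8
```

Call:
servo_tool --rows '[[[0,0,0,-0.0098,0,0.0023,-1],[0,0,0,-0.0098,0,0.0023,-1]]]'

```text
t: 2.32
tcp_pos: [0.5539, 0.2208, 0.0846]
tool_rot: [0.844, 0.526, -0.089, 0.054]
force: [0.5, 1.3, 0.1]
finger_gap: -0.001
gripper_force: 0.5
```

```bash
python3 - <<'E'
from h import *
show(); s=manip.sense(); print(proj("scene",s["tcp_pos"]))
u,v=map(int,proj("scene",s["tcp_pos"])); snap("scene","s1.png",(u-80,v-60,u+80,v+60),4.5)
E
```

```text
2.32 [0.5539 0.2208 0.0846] yaw 63.9 z [-0.092 -0.185 -0.978] q [ 15.  44.  87. -11.  58.  48.] F [0.5 1.3 0.1] 0.489739291369915 -0.0013237990737341083
[np.float64(381.1), np.float64(226.3)]
```

View pics/s1.png

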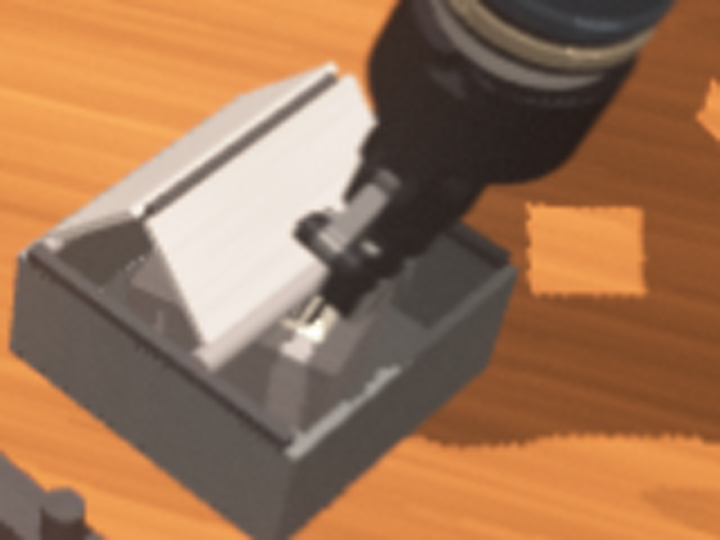

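The bar is on the fingertips (tip at about (345,300)), the cover is half folded and the force is 1–2 N. I'll keep pushing.

Call:
servo_tool --rows '[[[0,0,0,-0.0108,0,0.003,-1],[0,0,0,-0.0108,0,0.003,-1],[0,0,0,-0.0108,0,0.003,-1],[0,0,0,-0.0108,0,0.0023,-1],[0,0,0,-0.0108,0,0.0023,-1],[0,0,0,-0.0108,0,0.0023,-1],[0,0,0,-0.008,0,0.0017,-1]]]'

```text
t: 2.95
tcp_pos: [0.5214, 0.1515, 0.0829]
tool_rot: [0.845, 0.525, -0.089, 0.055]
force: [-0.3, 0.1, -1.2]
finger_gap: 0.0
gripper_force: 0.2
```

Call:
servo_tool --rows '[[[0,0,0,-0.003,0,0.0006,-1],[0,0,0,-0.002,0,0.0004,-1],[0,0,0,0,0,0,-1]]]'

```text
t: 3.2
tcp_pos: [0.521, 0.15, 0.0831]
tool_rot: [0.846, 0.524, -0.086, 0.054]
force: [0.3, 7.0, 0.7]
finger_gap: 0.002
gripper_force: 2.8
```

Call:
servo_tool --rows '[[[0,0,0,-0.002,0,0.0004,-1],[0,0,0,0,0,0,-1]]]'

```text
t: 3.37
tcp_pos: [0.5208, 0.1496, 0.0832]
tool_rot: [0.846, 0.524, -0.084, 0.053]
force: [1.9, 11.1, 0.2]
finger_gap: -0.001
gripper_force: 4.2
```

Call:
servo_tool --rows '[[[0,0,0,-0.002,0,0.0004,-1],[0,0,0,0,0,0,-1]]]'

```text
t: 3.53
tcp_pos: [0.5206, 0.1491, 0.0832]
tool_rot: [0.846, 0.524, -0.083, 0.053]
force: [1.8, 15.2, -0.9]
finger_gap: 0.006
gripper_force: 5.8
```

Call:
servo_tool --rows '[[[0,0,0,0.015,0,-0.003,-1],[0,0,0,0.02,0,-0.005,-1],[0,0,0,0.02,0,-0.03,-1],[0,0,0,0.01,0,-0.035,0],[0,0,0,0.005,0,-0.035,1],[0,0,0,0,0,-0.035,1],[0,0,0,0,0,0,1]]]'

```text
t: 4.12
tcp_pos: [0.5661, 0.235, 0.2157]
tool_rot: [0.845, 0.526, -0.081, 0.057]
force: [0.4, 0.0, 0.8]
finger_gap: 0.562
gripper_force: 0.0
```

```bash
python3 - <<'E'
from h import *
show()
a=manip.snapshot("scene");u,v=map(int,proj("scene",(.536,.182,.06)))
a=cv2.resize(a[v-60:v+50,u-65:u+65],(520,440),interpolation=cv2.INTER_CUBIC);print("scene crop",u-65,v-60)
i=manip.camera_info("wrist");print(proj("wrist",(.536,.182,.048)))
import json;json.dump({k:np.array(x).tolist() for k,x in i.items()},open("w1.json","w"))
b=manip.snapshot("wrist");cv2.imwrite("pics/w1.png",cv2.resize(b,None,fx=1.5,fy=1.5))
cv2.imwrite("pics/s2.png",a)
E
```

```text
4.12 [0.5661 0.235  0.2157] yaw 63.7 z [-0.077 -0.182 -0.98 ] q [16. 35. 80. -9. 73. 46.] F [0.4 0.  0.8] 0.0 0.5616758508280336
scene crop 293 162
[np.float64(254.6), np.float64(195.7)]
```

View pics/w1.png

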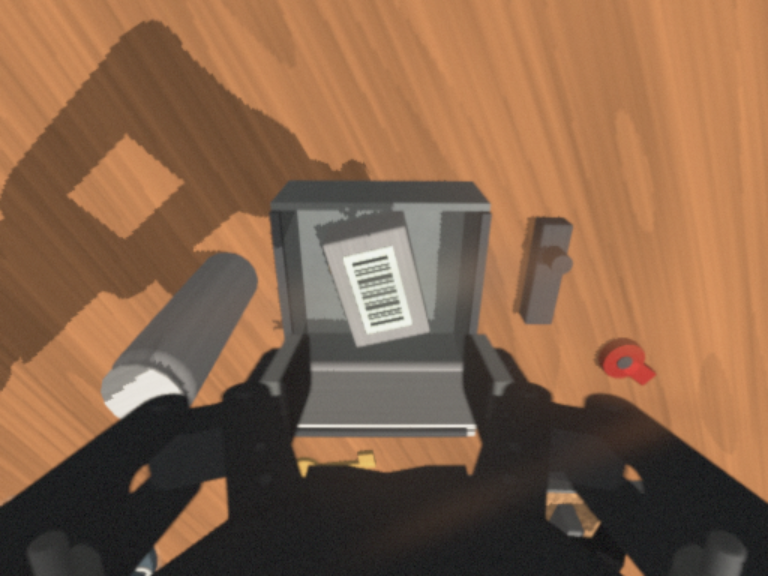

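The wrist view shows the cover upright, with its bar at row ~365 and top edge at ~430. The label corners are at about (343,258), (393,246), (412,326) and (364,338). The bars run across it and its length is close to the tray's y.

```bash
python3 - <<'E'
from h import *
import json
i=json.load(open("w1.json"))
W=lambda x,y,z:at("wrist",(x+.5)/1.5-.5,(y+.5)/1.5-.5,z,i)
l=[W(*p,.048) for p in((343,258),(393,246),(412,326),(364,338))];print(l,np.mean(l,0),[np.linalg.norm(l[k]-l[k-1]).round(4) for k in range(4)])
xv=l[1]+l[2]-l[0]-l[3]; print("label x yaw",np.degrees(np.arctan2(xv[1],xv[0])))
yv=l[0]+l[1]-l[3]-l[2]; print("label y yaw",np.degrees(np.arctan2(yv[1],yv[0])))
yt=np.array([.446,.895,0]);xt=np.array([.895,-.446,0]);c=np.array([.536,.1823,0])
for p,z in(((302,430),.126),((475,430),.126),((308,365),.069),((470,370),.069),((272,182),.06),((490,182),.06)):
    q=W(*p,z)-c;print(p,"tray xy",(q@xt).round(4),(q@yt).round(4))
print("scanner pred",proj("wrist",(.5517,-.182,.055)))
plan((.555,-.184,.20),Rt(-33.5),16)
E
```

```text
[array([0.5241, 0.2197, 0.048 ]), array([0.5595, 0.2123, 0.048 ]), array([0.5439, 0.1468, 0.048 ]), array([0.5061, 0.1533, 0.048 ])] [0.5334   0.183025 0.048   ] [np.float64(0.0688), np.float64(0.0362), np.float64(0.0673), np.float64(0.0384)]
label x yaw -10.751923309505166
label y yaw 75.70852042858272
(302, 430) tray xy -0.0501 -0.0556
(475, 430) tray xy 0.0591 -0.0558
(308, 365) tray xy -0.0547 -0.049
(470, 370) tray xy 0.066 -0.0538
(272, 182) tray xy -0.0679 0.0847
(490, 182) tray xy 0.0669 0.0852
scanner pred [np.float64(364.7), np.float64(369.6)]
[0.63, 0.54, 6.05, -0.0229, 0.0111, 0.0055] 
[0.63, 0.54, 6.05, -0.0217, 0.0135, 0.0051] 
[0.63, 0.54, 6.05, -0.0202, 0.0158, 0.0048] 
[0.63, 0.54, 6.05, -0.0184, 0.0179, 0.0044] 
[0.63, 0.54, 6.05, -0.0165, 0.0198, 0.004] 
[0.63, 0.54, 6.05, -0.0144, 0.0215, 0.0037] 
[0.63, 0.54, 6.05, -0.012, 0.0229, 0.0033] 
[0.63, 0.54, 6.05, -0.0096, 0.0241, 0.0029] |
[0.63, 0.54, 6.05, -0.007, 0.025, 0.0026] 
[0.63, 0.54, 6.05, -0.0044, 0.0256, 0.0022] 
[0.63, 0.54, 6.05, -0.0017, 0.0259, 0.0019] 
[0.63, 0.54, 6.05, 0.0011, 0.026, 0.0016] 
[0.63, 0.54, 6.05, 0.0038, 0.0258, 0.0014] 
[0.63, 0.54, 6.05, 0.0065, 0.0252, 0.0011] 
[0.63, 0.54, 6.05, 0.0091, 0.0244, 0.0009] 
[0.63, 0.54, 6.05, 0.0116, 0.0233, 0.0008] |
```

Call:
servo_tool --rows '[[[0.63,0.54,6.05,-0.023,0.011,0.0055,1],[0.63,0.54,6.05,-0.0217,0.0135,0.005,1],[0.63,0.54,6.05,-0.02,0.016,0.005,1],[0.63,0.54,6.05,-0.0185,0.018,0.0045,1],[0.63,0.54,6.05,-0.0165,0.02,0.004,1],[0.63,0.54,6.05,-0.0145,0.0215,0.0035,1],[0.63,0.54,6.05,-0.012,0.023,0.0035,1],[0.63,0.54,6.05,-0.0095,0.024,0.003,1]]]'

```text
t: 4.88
tcp_pos: [0.5561, 0.0221, 0.2013]
tool_rot: [0.99, 0.127, -0.052, 0.03]
force: [0.8, 0.2, -0.7]
finger_gap: 1.0
gripper_force: 0.0
```

Call:
servo_tool --rows '[[[0.63,0.54,6.05,-0.007,0.025,0.0025,1],[0.63,0.54,6.05,-0.0045,0.0255,0.002,1],[0.63,0.54,6.05,-0.0015,0.026,0.002,1],[0.63,0.54,6.05,0.001,0.026,0.0015,1],[0.63,0.54,6.05,0.004,0.026,0.0015,1],[0.63,0.54,6.05,0.0065,0.025,0.001,1],[0.63,0.54,6.05,0.009,0.0245,0.001,1],[0.63,0.54,6.05,0.0115,0.0235,0.001,1]]]'

```text
t: 5.55
tcp_pos: [0.5524, -0.186, 0.1965]
tool_rot: [0.957, -0.291, -0.004, 0.001]
force: [0.2, -0.3, 0.2]
finger_gap: 1.002
gripper_force: 0.0
```

```bash
python3 - <<'E'
from h import *
show()
i=manip.camera_info("wrist");print(proj("wrist",(.5517,-.182,.07)),proj("wrist",(.559,-.198,.005)))
import json;json.dump({k:np.array(x).tolist() for k,x in i.items()},open("w2.json","w"))
snap("wrist","w2.png")
E
```

```text
5.55 [ 0.5524 -0.186   0.1965] yaw -33.8 z [-0.008  0.    -1.   ] q [-29.  31.  91.  -0.  58.  94.] F [ 0.2 -0.3  0.2] 0.0 1.001646792868436
[np.float64(252.7), np.float64(187.1)] [np.float64(261.5), np.float64(158.7)]
```

View pics/w2.png

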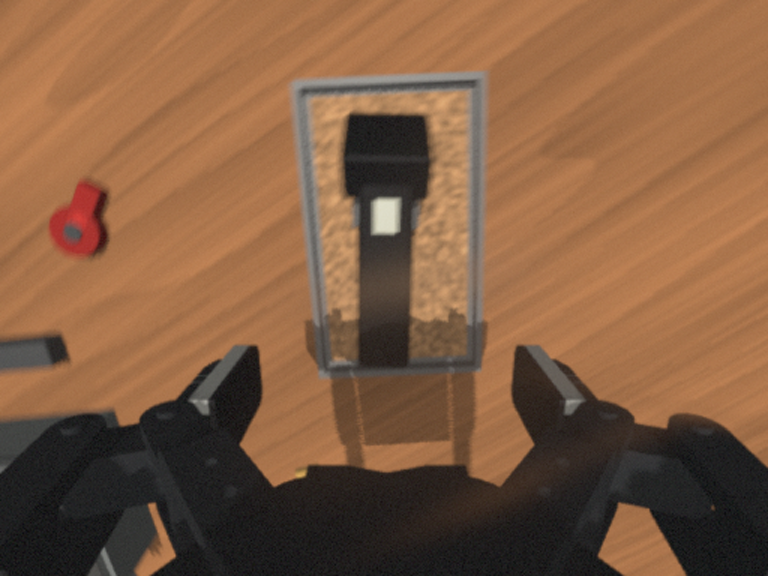

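The handle runs down columns 360–412 (row 260), front foot rows ~205–230, and the handle's rear end is at ~(384,366). Dock corners: (293,82), (486,74), (481,369) and (321,376).

```bash
python3 - <<'E'
from h import *
import json
i=json.load(open("w2.json"))
W=lambda x,y,z:at("wrist",(x+.5)/1.5-.5,(y+.5)/1.5-.5,z,i)
a=(W(360,250,.07)+W(412,250,.07))/2; b=(W(358,350,.07)+W(410,350,.07))/2
print(a,b,"width",np.linalg.norm(W(360,250,.07)-W(412,250,.07)),"yaw",np.degrees(np.arctan2(*(a-b)[1::-1])))
r=W(384,366,.07);f=(W(357,219,.041)+W(417,219,.041))/2;h=W(386,115,.07);print("rear",r,"foot",f,"head front",h)
u=np.array([np.cos(np.radians(-33.5)),np.sin(np.radians(-33.5)),0]);print("origin est",r+.08*u,f-.018*u)
d=[W(*p,.016) for p in((293,82),(486,74),(481,369),(321,376))];print(d,np.mean(d,0),[np.linalg.norm(d[k]-d[k-1]).round(4) for k in range(4)])
xv=d[0]+d[1]-d[2]-d[3];print("dock yaw",np.degrees(np.arctan2(xv[1],xv[0])))
E
```

```text
[ 0.5654  -0.19615  0.07   ] [ 0.51185 -0.15875  0.07   ] width 0.031202083263782297 yaw -34.930937301110525
rear [ 0.5024 -0.1524  0.07  ] foot [ 0.57735 -0.20505  0.041  ] head front [ 0.6288 -0.2386  0.07  ]
origin est [ 0.56911087 -0.19655496  0.07      ] [ 0.56234006 -0.19511513  0.041     ]
[array([ 0.6851, -0.2022,  0.016 ]), array([ 0.6181, -0.3114,  0.016 ]), array([ 0.4342, -0.1994,  0.016 ]), array([ 0.5002, -0.0903,  0.016 ])] [ 0.5594   -0.200825  0.016   ] [np.float64(0.2161), np.float64(0.1281), np.float64(0.2153), np.float64(0.1275)]
dock yaw -31.26211004304406
```

```bash
python3 - <<'E'
from h import *
plan((.555,-.188,.055),Rt(-34.5),8)
E
```

```text
[0.05, 0.02, 0.04, 0.0001, -0.0006, 0.0177] 
[0.05, 0.02, 0.04, 0.0, -0.0006, 0.0177] 
[0.05, 0.02, 0.04, 0.0, -0.0006, 0.0177] 
[0.05, 0.02, 0.04, 0.0, -0.0006, 0.0177] 
[0.05, 0.02, 0.04, 0.0, -0.0006, 0.0177] 
[0.05, 0.02, 0.04, 0.0, -0.0006, 0.0177] 
[0.05, 0.02, 0.04, 0.0, -0.0005, 0.0177] 
[0.05, 0.02, 0.04, 0.0, -0.0005, 0.0177] |
```

Call:
servo_tool --rows '[[[0.05,0.02,0.04,0,-0.0006,0.0177,1],[0.05,0.02,0.04,0,-0.0006,0.0177,1],[0.05,0.02,0.04,0,-0.0006,0.0177,1],[0.05,0.02,0.04,0,-0.0006,0.0177,1],[0.05,0.02,0.04,0,-0.0006,0.0177,1],[0.05,0.02,0.04,0,-0.0006,0.0177,1],[0.05,0.02,0.04,0,-0.0006,0.0177,1],[0.05,0.02,0.04,0,-0.0006,0.0177,1]]]'

```text
t: 6.27
tcp_pos: [0.5548, -0.1803, 0.0545]
tool_rot: [0.957, -0.291, -0.002, -0.002]
force: [-0.2, -0.5, -0.2]
finger_gap: 0.998
gripper_force: 0.0
```

```bash
python3 - <<'E'
from h import *
show(); plan((.555,-.188,.055),Rt(-34.5),1)
E
```

```text
6.27 [ 0.5548 -0.1803  0.0545] yaw -33.8 z [-0.002  0.004 -1.   ] q [-29.  43.  96.   0.  41.  95.] F [-0.2 -0.5 -0.2] 0.0 0.9980029166715354
[-0.14, 0.24, 0.72, 0.0045, 0.0063, -0.0005]
```

Call:
servo_tool --rows '[[[-0.1,0.2,0.7,0.0045,0.0063,0,1],[0,0,0,0,0,0,0],[0,0,0,0,0,0,-1],[0,0,0,0,0,0,-1],[0,0,0,0,0,0,-1],[0,0,0,0,0,0,-1],[0,0,0,0,0,0,-1],[0,0,0,0,0,0,-1]]]' --squeeze 80

```text
t: 6.93
tcp_pos: [0.5578, -0.1889, 0.0582]
tool_rot: [0.955, -0.296, 0.003, 0.0]
force: [-0.4, 0.1, 6.3]
finger_gap: 0.386
gripper_force: 80.6
```

```bash
python3 - <<'E'
from h import *
show()
E
```

```text
6.93 [ 0.5578 -0.1889  0.0582] yaw -34.5 z [ 0.006 -0.002 -1.   ] q [-30.  43.  95.   0.  41.  95.] F [-0.4  0.1  6.3] 80.59062480926514 0.3856833437513688
```

Call:
servo_tool --rows '[[[0,0,0,0,0,-0.006,-1],[0,0,0,0,0,-0.012,-1],[0,0,0,0,0,-0.02,-1],[0,0,0,0,0,-0.025,-1],[0,0,0,0,0,-0.03,-1],[0,0,0,0,0,-0.03,-1],[0,0,0,0,0,-0.025,-1],[0,0,0,0,0,0,-1]]]'

```text
t: 7.6
tcp_pos: [0.5591, -0.1898, 0.2108]
tool_rot: [0.955, -0.296, 0.007, 0.001]
force: [1.2, -0.6, -1.2]
finger_gap: 0.383
gripper_force: 79.9
```

```bash
cat >> h.py <<'E'
L=np.array([.5334,.183,.048]); YS=167.5; G=np.array([-.011,0,.0532]) # label, scan yaw, TCP in scanner
def scan_tcp(h=0):
    u=np.array([np.cos(np.radians(YS)),np.sin(np.radians(YS)),0]); s=np.cos(np.radians(55))*u-np.array([0,0,np.sin(np.radians(55))])
    return L-.09*s-.07*u-np.array([0,0,.024])+G[0]*u+np.array([0,0,G[2]+h])
E
python3 - <<'E'
from h import *
show(); print(scan_tcp()); plan(scan_tcp(.06),None,32,turn=(0,0,-202))
E
```

```text
7.6 [ 0.5591 -0.1898  0.2108] yaw -34.5 z [ 0.013 -0.006 -1.   ] q [-30.  30.  90.   0.  59.  95.] F [ 1.2 -0.6 -1.2] 79.90559220314026 0.3828074566734826
[0.66287821 0.15429537 0.15092368]
[0.0, 0.0, -6.31, -0.0034, -0.0107, -0.0] 
[0.0, 0.0, -6.31, -0.0022, -0.011, -0.0] 
[0.0, 0.0, -6.31, -0.001, -0.0112, -0.0] 
[0.0, 0.0, -6.31, 0.0002, -0.0112, -0.0] 
[0.0, 0.0, -6.31, 0.0015, -0.0111, -0.0] 
[0.0, 0.0, -6.31, 0.0027, -0.0109, -0.0] 
[0.0, 0.0, -6.31, 0.0039, -0.0105, -0.0] 
[0.0, 0.0, -6.31, 0.005, -0.0101, -0.0] |
[0.0, 0.0, -6.31, 0.0061, -0.0094, -0.0] 
[0.0, 0.0, -6.31, 0.0071, -0.0087, -0.0] 
[0.0, 0.0, -6.31, 0.008, -0.0079, -0.0] 
[0.0, 0.0, -6.31, 0.0088, -0.007, -0.0] 
[0.0, 0.0, -6.31, 0.0095, -0.0059, -0.0] 
[0.0, 0.0, -6.31, 0.0101, -0.0049, -0.0] 
[0.0, 0.0, -6.31, 0.0106, -0.0037, -0.0] 
[0.0, 0.0, -6.31, 0.0109, -0.0025, -0.0] |
[0.0, 0.0, -6.31, 0.0112, -0.0013, -0.0] 
[0.0, 0.0, -6.31, 0.0112, -0.0001, -0.0] 
[0.0, 0.0, -6.31, 0.0112, 0.0012, -0.0] 
[0.0, 0.0, -6.31, 0.011, 0.0024, -0.0] 
[0.0, 0.0, -6.31, 0.0106, 0.0036, -0.0] 
[0.0, 0.0, -6.31, 0.0102, 0.0047, -0.0] 
[0.0, 0.0, -6.31, 0.0096, 0.0058, -0.0] 
[0.0, 0.0, -6.31, 0.0089, 0.0068, -0.0] |
[0.0, 0.0, -6.31, 0.0081, 0.0078, -0.0] 
[0.0, 0.0, -6.31, 0.0072, 0.0086, -0.0] 
[0.0, 0.0, -6.31, 0.0062, 0.0094, -0.0] 
[0.0, 0.0, -6.31, 0.0051, 0.01, -0.0] 
[0.0, 0.0, -6.31, 0.004, 0.0105, -0.0] 
[0.0, 0.0, -6.31, 0.0028, 0.0109, -0.0] 
[0.0, 0.0, -6.31, 0.0016, 0.0111, -0.0] 
[0.0, 0.0, -6.31, 0.0004, 0.0112, -0.0] |
```

Call:
servo_tool --rows '[[[0,0,-6.3,-0.0035,-0.0105,0,-1],[0,0,-6.3,-0.002,-0.011,0,-1],[0,0,-6.3,-0.001,-0.011,0,-1],[0,0,-6.3,0,-0.011,0,-1],[0,0,-6.3,0.0015,-0.011,0,-1],[0,0,-6.3,0.0025,-0.011,0,-1],[0,0,-6.3,0.004,-0.0105,0,-1],[0,0,-6.3,0.005,-0.01,0,-1]]]'

```text
t: 8.27
tcp_pos: [0.5809, -0.1022, 0.2035]
tool_rot: [0.99, 0.141, 0.0, -0.0]
force: [0.5, -0.3, -2.8]
finger_gap: 0.387
gripper_force: 79.8
```

Call:
servo_tool --rows '[[[0,0,-6.3,0.006,-0.0095,0,-1],[0,0,-6.3,0.007,-0.0085,0,-1],[0,0,-6.3,0.008,-0.008,0,-1],[0,0,-6.3,0.009,-0.007,0,-1],[0,0,-6.3,0.0095,-0.006,0,-1],[0,0,-6.3,0.01,-0.005,0,-1],[0,0,-6.3,0.0105,-0.0035,0,-1],[0,0,-6.3,0.011,-0.0025,0,-1]]]'

```text
t: 8.93
tcp_pos: [0.607, -0.0166, 0.2034]
tool_rot: [0.836, 0.549, 0.0, 0.0]
force: [0.0, 0.3, -3.5]
finger_gap: 0.388
gripper_force: 79.8
```

Call:
servo_tool --rows '[[[0,0,-6.3,0.011,-0.0015,0,-1],[0,0,-6.3,0.011,0,0,-1],[0,0,-6.3,0.011,0.001,0,-1],[0,0,-6.3,0.011,0.0025,0,-1],[0,0,-6.3,0.0105,0.0035,0,-1],[0,0,-6.3,0.01,0.0045,0,-1],[0,0,-6.3,0.0095,0.006,0,-1],[0,0,-6.3,0.009,0.007,0,-1]]]'

```text
t: 9.6
tcp_pos: [0.633, 0.0685, 0.2033]
tool_rot: [0.522, 0.853, -0.0, 0.0]
force: [0.1, -0.1, -3.4]
finger_gap: 0.391
gripper_force: 79.8
```

Call:
servo_tool --rows '[[[0,0,-6.3,0.008,0.008,0,-1],[0,0,-6.3,0.007,0.0085,0,-1],[0,0,-6.3,0.006,0.0095,0,-1],[0,0,-6.3,0.005,0.01,0,-1],[0,0,-6.3,0.004,0.0105,0,-1],[0,0,-6.3,0.003,0.011,0,-1],[0,0,-6.3,0.0015,0.011,0,-1],[0,0,-6.3,0,0.011,0,-1]]]'

```text
t: 10.27
tcp_pos: [0.6604, 0.1536, 0.2031]
tool_rot: [0.109, 0.994, -0.001, 0.0]
force: [0.7, 0.4, -3.0]
finger_gap: 0.386
gripper_force: 79.8
```

```bash
python3 - <<'E'
from h import *
show(); plan(scan_tcp(.0),Rt(YS),8)
a=manip.snapshot("scene");u,v=map(int,proj("scene",manip.sense()["tcp_pos"]));print(u,v)
cv2.imwrite("pics/s3.png",cv2.resize(a[v-80:v+110,u-110:u+140],None,fx=3,fy=3,interpolation=cv2.INTER_CUBIC))
E
```

```text
10.27 [0.6604 0.1536 0.2031] yaw 167.4 z [ 0.    -0.001 -1.   ] q [  4.  37.  76.  -0.  66. -74.] F [ 0.7  0.4 -3. ] 79.78366255760193 0.38618239457125236
[-0.01, 0.0, -0.01, -0.0003, 0.0002, 0.0065] 
[-0.01, 0.0, -0.01, -0.0003, 0.0002, 0.0065] 
[-0.01, 0.0, -0.01, -0.0003, 0.0002, 0.0065] 
[-0.01, 0.0, -0.01, -0.0003, 0.0002, 0.0065] 
[-0.01, 0.0, -0.01, -0.0003, 0.0002, 0.0065] 
[-0.01, 0.0, -0.01, -0.0003, 0.0002, 0.0065] 
[-0.01, 0.0, -0.01, -0.0003, 0.0002, 0.0065] 
[-0.01, 0.0, -0.01, -0.0003, 0.0002, 0.0065] |
335 210
```

View pics/s3.png

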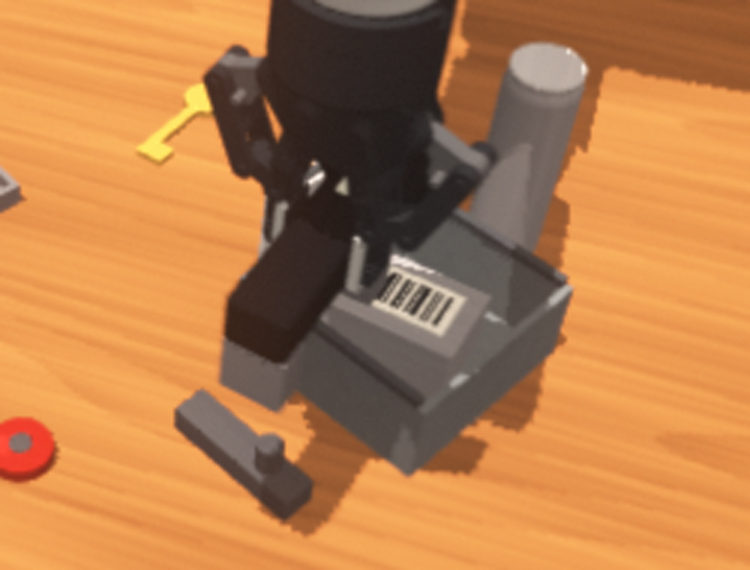

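The scanner is held level with its rear end facing us. The rear foot's bottom corners are at about (222,385) and (283,408), and the label is in view at (425,300). I'll check these against the predicted landmarks.

```bash
python3 - <<'E'
from h import *
s=manip.sense();r=R.from_quat(s["tool_rot"]).as_matrix();x=r[:,0];x=x/np.linalg.norm(x);z=-r[:,2];y=np.cross(z,x)
o=s["tcp_pos"]-G[0]*x-G[2]*z
P=lambda p:(np.array(proj("scene",o+x*p[0]+y*p[1]+z*p[2]))-[225,130]+.5)*3
for n,p in {"foot L":(-.078,.017,0),"foot R":(-.078,-.017,0),"hb L":(-.08,.017,.035),"hb R":(-.08,-.017,.035),"ht L":(-.08,.017,.065),"ht R":(-.08,-.017,.065)}.items(): print(n,P(p).round(0))
for d in((0.033,.018),(-.033,.018),(.033,-.018),(-.033,-.018)):
    a=np.radians(YS+90);e=np.array([np.cos(a),np.sin(a),0]);f=np.array([e[1],-e[0],0]);print("label",((np.array(proj("scene",L+e*d[0]+f*d[1]))-[225,130]+.5)*3).round(0))
E
```

```text
foot L [226. 388.]
foot R [290. 420.]
hb L [229. 344.]
hb R [294. 375.]
ht L [232. 300.]
ht R [300. 332.]
label [367. 252.]
label [466. 295.]
label [340. 287.]
label [442. 333.]
```

Agreement is within ~3 mm: the label matches, and the grip sits ~3 mm further back on the handle. I'll descend with that correction.

Call:
servo_tool --rows '[[[0,0,0,-0.0007,0,0.0065,-1],[0,0,0,-0.0007,0,0.0065,-1],[0,0,0,-0.0007,0,0.0065,-1],[0,0,0,-0.0007,0,0.0065,-1],[0,0,0,-0.0007,0,0.0065,-1],[0,0,0,-0.0007,0,0.0065,-1],[0,0,0,-0.0007,0.0005,0.0065,-1],[0,0,0,-0.0006,0.0005,0.0065,-1]]]'

```text
t: 10.98
tcp_pos: [0.6675, 0.1526, 0.1522]
tool_rot: [0.112, 0.994, -0.0, 0.002]
force: [-0.9, 0.5, -3.3]
finger_gap: 0.382
gripper_force: 79.9
```

```bash
python3 - <<'E'
from h import *
G[0]=-.014
show(); print(scan_tcp()); plan(scan_tcp(),Rt(YS),1)
snap("wrist","w3.png")
s=manip.sense();r=R.from_quat(s["tool_rot"]).as_matrix();x=r[:,0];z=-r[:,2];o=s["tcp_pos"]-G[0]*x-G[2]*z
y=np.cross(z,x)
for p in((.07,0,.024),(.087,.026,.05),(.087,-.026,.05),(.03,.017,.065)): print((np.array(proj("wrist",o+x*p[0]+y*p[1]+z*p[2]))*1.5).round(0))
print("label",[(np.array(proj("wrist",q))*1.5).round(0) for q in (L,)])
E
```

```text
10.98 [0.6675 0.1526 0.1522] yaw 167.1 z [ 0.003 -0.001 -1.   ] q [  4.  41.  78.  -0.  61. -73.] F [-0.9  0.5 -3.3] 79.86160039901733 0.3817360768803258
[0.6658071  0.15364605 0.15092368]
[-0.0, 0.2, -0.42, 0.0019, 0.0007, 0.0013] 
[388. 115.]
[293.  38.]
[485.  38.]
[326. 255.]
label [array([388.,  16.])]
```

View pics/w3.png

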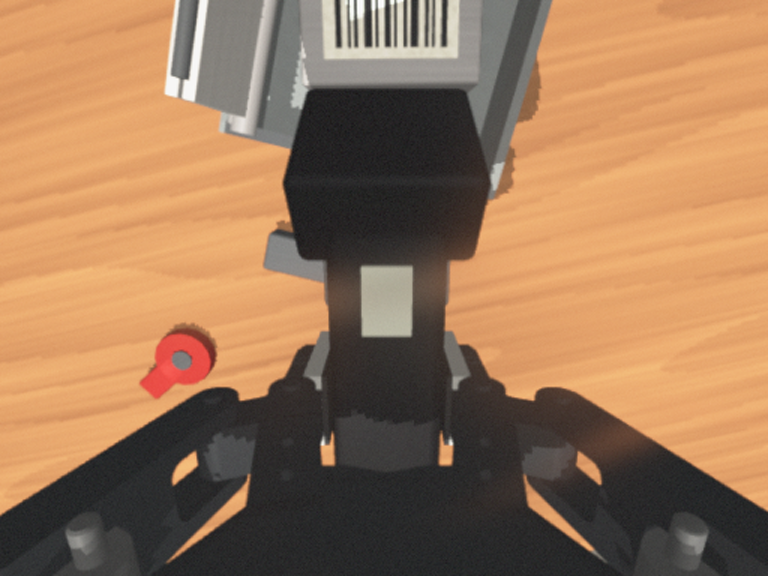

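The label is centred on the scanner's axis (columns 320–462, near edge at row 58, square to it), and the cover is still folded. I'll check the near edge against the label estimate, then hold.

Call:
servo_tool --rows '[[[0,0.2,-0.3,0.0018,0.0007,0.001,-1],[0,0,0,0,0,0,-1],[0,0,0,0,0,0,-1],[0,0,0,0,0,0,-1]]]'

```text
t: 11.37
tcp_pos: [0.6661, 0.154, 0.1525]
tool_rot: [0.11, 0.994, 0.0, 0.001]
force: [-0.3, 0.2, -3.1]
finger_gap: 0.384
gripper_force: 79.9
```

```bash
python3 - <<'E'
from h import *
e=(at("wrist",322/1.5,57.5/1.5,.048)+at("wrist",460/1.5,58.5/1.5,.048))/2
u=np.array([np.cos(np.radians(YS)),np.sin(np.radians(YS)),0])
print("label centre est",e+.018*u)
show();s=manip.sense();r=R.from_quat(s["tool_rot"]).as_matrix();x=r[:,0];z=-r[:,2];y=np.cross(z,x)
for g in(-.011,-.014):
    w=s["tcp_pos"]-g*x-G[2]*z+.07*x+.024*z;d=np.cos(np.radians(55))*x-np.sin(np.radians(55))*z
    k=(.048-w[2])/d[2];print("dist",k.round(4),"hit",w+k*d-L)
E
```

```text
label centre est [0.53292667 0.18534591 0.048     ]
11.37 [0.6661 0.154  0.1525] yaw 167.4 z [ 0.001  0.    -1.   ] q [  4.  41.  78.  -0.  61. -74.] F [-0.3  0.2 -3.1] 79.87043738365173 0.38409201318638997
dist 0.0917 hit [2.40153965e-03 7.41066011e-05 0.00000000e+00]
dist 0.0917 hit [-0.00052398  0.00072677  0.        ]
```

Call:
servo_tool --rows '[[[0,0,0,0,0,0,-1],[0,0,0,0,0,0,-1],[0,0,0,0,0,0,-1],[0,0,0,0,0,0,-1],[0,0,0,0,0,0,-1],[0,0,0,0,0,0,-1],[0,0,0,0,0,0,-1],[0,0,0,0,0,0,-1]]]'

```text
t: 12.03
tcp_pos: [0.6658, 0.1538, 0.152]
tool_rot: [0.11, 0.994, -0.0, 0.0]
force: [-0.7, 0.4, -2.1]
finger_gap: 0.384
gripper_force: 79.9
```

Call:
servo_tool --rows '[[[0,0,0,0,0,0,-1],[0,0,0,0,0,0,-1],[0,0,0,0,0,0,-1],[0,0,0,0,0,0,-1],[0,0,0,0,0,0,-1],[0,0,0,0,0,0,-1],[0,0,0,0,0,0,-1],[0,0,0,0,0,0,-1]]]'

```text
t: 12.7
tcp_pos: [0.6658, 0.1539, 0.152]
tool_rot: [0.11, 0.994, -0.0, 0.0]
force: [-0.3, 0.1, -3.8]
finger_gap: 0.38
gripper_force: 79.9
```

Call:
servo_tool --rows '[[[0,0,0,0,0,0,-1],[0,0,0,0,0,0,-1],[0,0,0,0,0,0,-1],[0,0,0,0,0,0,-1],[0,0,0,0,0,0,-1],[0,0,0,0,0,0,-1],[0,0,0,0,0,0,-1],[0,0,0,0,0,0,-1]]]'

```text
t: 13.37
tcp_pos: [0.6658, 0.1538, 0.1519]
tool_rot: [0.11, 0.994, -0.0, 0.0]
force: [0.8, 0.5, -3.6]
finger_gap: 0.387
gripper_force: 79.9
```

Call:
servo_tool --rows '[[[0,0,0,0,0,0,-1],[0,0,0,0,0,0,-1],[0,0,0,0,0,-0.006,-1],[0,0,0,0,0,-0.01,-1],[0,0,0,0,0,-0.015,-1],[0,0,0,0,0,-0.015,-1],[0,0,0,0,0,-0.01,-1],[0,0,0,0,0,0,-1]]]'

```text
t: 14.03
tcp_pos: [0.6678, 0.1541, 0.2119]
tool_rot: [0.11, 0.994, 0.001, 0.004]
force: [0.7, -1.1, -3.2]
finger_gap: 0.38
gripper_force: 79.9
```

```bash
python3 - <<'E'
from h import *
show()
# scanner centred in dock at (.5593,-.1995), body middle at local x=+.0035 ; TCP at local x -.0125
a=np.radians(-31);u=np.array([np.cos(a),np.sin(a)]);t=np.array([.5593,-.1995])-.0145*u;print(t)
plan((*t,.21),None,32,turn=(0,0,198.4))
E
```

```text
14.03 [0.6678 0.1541 0.2119] yaw 167.4 z [ 0.007  0.    -1.   ] q [  4.  37.  75.  -0.  67. -74.] F [ 0.7 -1.1 -3.2] 79.88196015357971 0.38018449213311356
[ 0.54687107 -0.19203195]
[0.0, 0.0, 6.2, 0.0013, -0.0114, 0.0] 
[0.0, 0.0, 6.2, 0.0001, -0.0115, 0.0] 
[0.0, 0.0, 6.2, -0.0011, -0.0114, 0.0] 
[0.0, 0.0, 6.2, -0.0024, -0.0112, 0.0] 
[0.0, 0.0, 6.2, -0.0036, -0.0109, 0.0] 
[0.0, 0.0, 6.2, -0.0047, -0.0104, 0.0] 
[0.0, 0.0, 6.2, -0.0058, -0.0099, 0.0] 
[0.0, 0.0, 6.2, -0.0068, -0.0092, 0.0] |
[0.0, 0.0, 6.2, -0.0078, -0.0084, 0.0] 
[0.0, 0.0, 6.2, -0.0087, -0.0075, 0.0] 
[0.0, 0.0, 6.2, -0.0094, -0.0065, 0.0] 
[0.0, 0.0, 6.2, -0.0101, -0.0055, 0.0] 
[0.0, 0.0, 6.2, -0.0106, -0.0043, 0.0] 
[0.0, 0.0, 6.2, -0.011, -0.0032, 0.0] 
[0.0, 0.0, 6.2, -0.0113, -0.002, 0.0] 
[0.0, 0.0, 6.2, -0.0114, -0.0007, 0.0] |
[0.0, 0.0, 6.2, -0.0114, 0.0005, 0.0] 
[0.0, 0.0, 6.2, -0.0113, 0.0017, 0.0] 
[0.0, 0.0, 6.2, -0.0111, 0.0029, 0.0] 
[0.0, 0.0, 6.2, -0.0107, 0.0041, 0.0] 
[0.0, 0.0, 6.2, -0.0102, 0.0053, 0.0] 
[0.0, 0.0, 6.2, -0.0096, 0.0063, 0.0] 
[0.0, 0.0, 6.2, -0.0088, 0.0073, 0.0] 
[0.0, 0.0, 6.2, -0.008, 0.0082, 0.0] |
[0.0, 0.0, 6.2, -0.007, 0.009, 0.0] 
[0.0, 0.0, 6.2, -0.006, 0.0097, 0.0] 
[0.0, 0.0, 6.2, -0.0049, 0.0103, 0.0] 
[0.0, 0.0, 6.2, -0.0038, 0.0108, 0.0] 
[0.0, 0.0, 6.2, -0.0026, 0.0112, 0.0] 
[0.0, 0.0, 6.2, -0.0014, 0.0114, 0.0] 
[0.0, 0.0, 6.2, -0.0001, 0.0115, 0.0] 
[0.0, 0.0, 6.2, 0.0011, 0.0114, 0.0] |
```

Call:
servo_tool --rows '[[[0,0,6.2,0.0015,-0.0115,0,-1],[0,0,6.2,0,-0.0115,0,-1],[0,0,6.2,-0.001,-0.0115,0,-1],[0,0,6.2,-0.0025,-0.011,0,-1],[0,0,6.2,-0.0035,-0.011,0,-1],[0,0,6.2,-0.0045,-0.0105,0,-1],[0,0,6.2,-0.006,-0.01,0,-1],[0,0,6.2,-0.007,-0.009,0,-1]]]'

```text
t: 14.7
tcp_pos: [0.6348, 0.0666, 0.2076]
tool_rot: [0.519, 0.855, -0.0, -0.0]
force: [0.2, -0.4, -3.3]
finger_gap: 0.387
gripper_force: 79.9
```

Call:
servo_tool --rows '[[[0,0,6.2,-0.008,-0.0085,0,-1],[0,0,6.2,-0.0085,-0.0075,0,-1],[0,0,6.2,-0.0095,-0.0065,0,-1],[0,0,6.2,-0.01,-0.0055,0,-1],[0,0,6.2,-0.0105,-0.0045,0,-1],[0,0,6.2,-0.011,-0.003,0,-1],[0,0,6.2,-0.0115,-0.002,0,-1],[0,0,6.2,-0.0115,-0.0005,0,-1]]]'

```text
t: 15.37
tcp_pos: [0.6046, -0.0202, 0.2076]
tool_rot: [0.829, 0.559, -0.0, -0.0]
force: [-0.3, -0.3, -2.5]
finger_gap: 0.387
gripper_force: 79.9
```

Call:
servo_tool --rows '[[[0,0,6.2,-0.0115,0.0005,0,-1],[0,0,6.2,-0.0115,0.0015,0,-1],[0,0,6.2,-0.011,0.003,0,-1],[0,0,6.2,-0.0105,0.004,0,-1],[0,0,6.2,-0.01,0.0055,0,-1],[0,0,6.2,-0.0095,0.0065,0,-1],[0,0,6.2,-0.009,0.0075,0,-1],[0,0,6.2,-0.008,0.008,0,-1]]]'

```text
t: 16.03
tcp_pos: [0.5745, -0.1068, 0.2077]
tool_rot: [0.987, 0.159, -0.0, -0.0]
force: [-0.1, -0.1, -2.0]
finger_gap: 0.383
gripper_force: 79.9
```

Call:
servo_tool --rows '[[[0,0,6.2,-0.007,0.009,0,-1],[0,0,6.2,-0.006,0.0095,0,-1],[0,0,6.2,-0.005,0.0105,0,-1],[0,0,6.2,-0.004,0.011,0,-1],[0,0,6.2,-0.0025,0.011,0,-1],[0,0,6.2,-0.0015,0.0115,0,-1],[0,0,6.2,0,0.0115,0,-1],[0,0,6.2,0.001,0.0115,0,-1]]]'

```text
t: 16.7
tcp_pos: [0.544, -0.1934, 0.2077]
tool_rot: [0.963, -0.27, -0.0, -0.0]
force: [-0.5, -0.1, -2.5]
finger_gap: 0.389
gripper_force: 79.9
```

Call:
servo_tool --rows '[[[0,0,0,0,0,0,-1],[0,0,0,0,0,0,-1],[0,0,0,0,0,0,-1]]]'

```text
t: 16.95
tcp_pos: [0.5443, -0.1924, 0.2078]
tool_rot: [0.964, -0.266, -0.0, -0.0]
force: [-0.7, 0.1, -3.3]
finger_gap: 0.385
gripper_force: 79.9
```

```bash
python3 - <<'E'
from h import *
show(); plan((.5469,-.192,.064),Rt(-31),8)
E
```

```text
16.95 [ 0.5443 -0.1924  0.2078] yaw -30.9 z [-0.     0.001 -1.   ] q [-31.  30.  92.   0.  59.  90.] F [-0.7  0.1 -3.3] 79.9065363407135 0.38493154687130055
[-0.0, 0.0, 0.02, 0.0003, -0.0002, 0.018] 
[-0.0, 0.0, 0.02, 0.0003, -0.0002, 0.018] 
[-0.0, 0.0, 0.02, 0.0003, -0.0002, 0.018] 
[-0.0, 0.0, 0.02, 0.0003, -0.0002, 0.018] 
[-0.0, 0.0, 0.02, 0.0003, -0.0002, 0.018] 
[-0.0, 0.0, 0.02, 0.0003, -0.0002, 0.018] 
[-0.0, 0.0, 0.02, 0.0002, -0.0002, 0.018] 
[-0.0, 0.0, 0.02, 0.0002, -0.0002, 0.018] |
```

Call:
servo_tool --rows '[[[0,0,0,0.0003,-0.0002,0.02,-1],[0,0,0,0.0003,-0.0002,0.025,-1],[0,0,0,0.0003,-0.0002,0.025,-1],[0,0,0,0.0003,-0.0002,0.025,-1],[0,0,0,0.0003,-0.0002,0.02,-1],[0,0,0,0.0003,-0.0002,0.015,-1],[0,0,0,0.0003,-0.0002,0.009,-1],[0,0,0,0.0002,0,0.005,-1]]]'

```text
t: 17.62
tcp_pos: [0.547, -0.192, 0.0626]
tool_rot: [0.964, -0.266, -0.001, -0.0]
force: [-0.5, 0.5, -2.3]
finger_gap: 0.386
gripper_force: 80.0
```

Call:
servo_tool --rows '[[[0,0,0,0,0,0.001,-1],[0,0,0,0,0,0.001,-1],[0,0,0,0,0,0.001,-1],[0,0,0,0,0,0,-1]]]'

```text
t: 17.95
tcp_pos: [0.5477, -0.1932, 0.0618]
tool_rot: [0.964, -0.267, 0.001, 0.0]
force: [0.0, 1.5, -3.2]
finger_gap: 0.385
gripper_force: 80.0
```

Call:
servo_tool --rows '[[[0,0,0,0,0,0.001,-1],[0,0,0,0,0,0.001,-1],[0,0,0,0,0,0,-1]]]'

```text
t: 18.2
tcp_pos: [0.5472, -0.1931, 0.0592]
tool_rot: [0.964, -0.267, 0.0, 0.0]
force: [0.7, 0.2, -2.7]
finger_gap: 0.392
gripper_force: 80.0
```

Call:
servo_tool --rows '[[[0,0,0,0,0,0.001,-1],[0,0,0,0,0,0,-1]]]'

```text
t: 18.37
tcp_pos: [0.5473, -0.1931, 0.0583]
tool_rot: [0.964, -0.267, 0.0, 0.0]
force: [-0.5, 1.2, -0.1]
finger_gap: 0.386
gripper_force: 80.4
```

Call:
servo_tool --rows '[[[0,0,0,0,0,0.001,-1],[0,0,0,0,0,0,-1]]]'

```text
t: 18.53
tcp_pos: [0.5472, -0.193, 0.0582]
tool_rot: [0.964, -0.267, 0.0, 0.0]
force: [-1.8, 0.7, 7.0]
finger_gap: 0.389
gripper_force: 81.4
```

Call:
servo_tool --rows '[[[0,0,0,0,0,0.0005,-1],[0,0,0,0,0,0,-1]]]'

```text
t: 18.7
tcp_pos: [0.5472, -0.193, 0.0582]
tool_rot: [0.964, -0.267, 0.0, 0.0]
force: [-3.8, 1.9, 10.6]
finger_gap: 0.385
gripper_force: 81.8
```

Call:
servo_tool --rows '[[[0,0,0,0,0,0,-1],[0,0,0,0,0,0,-1],[0,0,0,0,0,0,-0.15],[0,0,0,0,0,0,0],[0,0,0,0,0,0,0.3],[0,0,0,0,0,0,0.8],[0,0,0,0,0,0,1],[0,0,0,0,0,0,1]]]' --squeeze 20

```text
t: 19.37
tcp_pos: [0.5472, -0.193, 0.0562]
tool_rot: [0.964, -0.267, 0.0, -0.0]
force: [0.8, -0.3, 0.1]
finger_gap: 1.0
gripper_force: 0.0
```

Call:
servo_tool --rows '[[[0,0,0,0,0,0,1],[0,0,0,0,0,-0.01,1],[0,0,0,0,0,-0.025,1],[0,0,0,0,0,-0.035,1],[0,0,0,0,0,-0.035,1],[0,0,0,0,0,-0.035,1],[0,0,0,0,0,-0.02,1],[0,0,0,0,0,0,1]]]'

```text
t: 20.03
tcp_pos: [0.5499, -0.1945, 0.2227]
tool_rot: [0.964, -0.267, 0.006, 0.002]
force: [0.3, -0.1, 0.5]
finger_gap: 0.998
gripper_force: 0.0
```

```bash
python3 - <<'E'
from h import *
show()
a=cv2.resize(manip.snapshot("scene")[110:290,90:440],None,fx=2.2,fy=2.2,interpolation=cv2.INTER_CUBIC)[:,:770]
b=cv2.resize(manip.snapshot("wrist")[20:260,120:400],None,fx=.8,fy=.8)
c=np.zeros((600,770,3),np.uint8);c[:a.shape[0]]=a;c[600-b.shape[0]:,:b.shape[1]]=b
t=cv2.resize(manip.snapshot("top")[120:260,95:255],None,fx=1.37,fy=1.37);c[600-t.shape[0]:,300:300+t.shape[1]]=t
cv2.imwrite("pics/f.png",c)
print("dock centre px in wrist inset",(np.array(proj("wrist",(.5593,-.1995,.016)))-[120,20])*.8+[0,600-b.shape[0]])
E
```

```text
20.03 [ 0.5499 -0.1945  0.2227] yaw -31.0 z [ 0.01  -0.006 -1.   ] q [-30.  29.  90.   0.  60.  91.] F [ 0.3 -0.1  0.5] 0.0 0.997668688575119
dock centre px in wrist inset [108.88 517.2 ]
```

View pics/f.png

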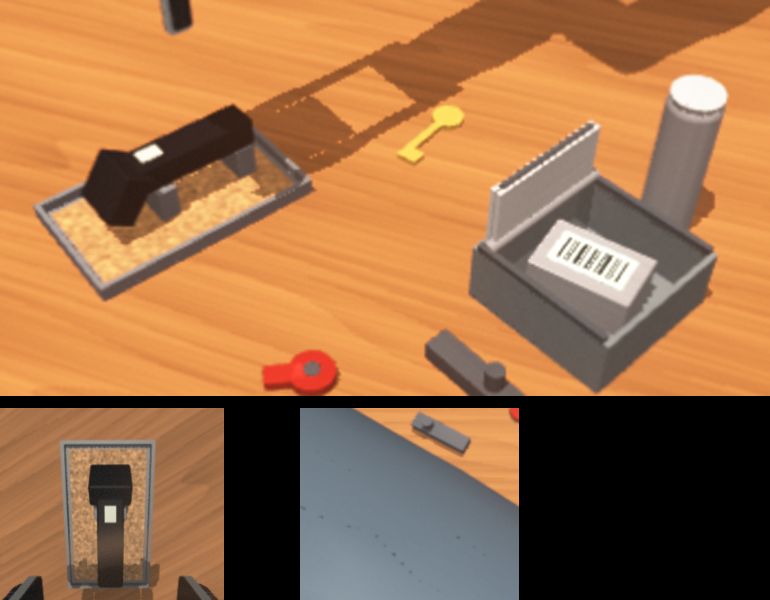

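The scanner stands on its feet in the middle of the dock, with its label spot at about (148,153). The cover's panels stand folded together at about (545,185), and the can, bolt, key and cam are where they were.

```bash
python3 -c "
from station import manip
print(manip.sign_off())"
```

```text
the job is handed in; nothing more can be done
None
```

The cover is folded back against its stop, the label was scanned level from about 9 cm at 55° down and held for over 2 s, the scanner is back on its feet in the middle of the dock, nothing else was moved, and I handed the job in at about 20 s.

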